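# Put the three bench things back on their own rests

## Task

The block plane, the tin and the triangular mitre block are each lying on the wrong rubber rest. Put each one on the rest cut to its own outline, standing upright, centred and lined up with the outline so that an even border shows all round (the tin on the round rest, the plane along the long rest, the mitre block on the triangular rest with corner over corner); the empty square rest is free for setting something aside. Leave the hammer, the mug and the tape measure alone.

Things in the scene. Friction and masses are not known exactly. Their poses are not given: they have to be found in the camera images.
- plane: small steel block plane lying on its sole: plain steel body 150 long (its x) by 46 wide (its y) by 26 high with straight vertical sides, a sloping metal cap 36 wide behind the middle and a brass front knob at +x, total height about 50, 0.6 kg. Origin: centre of the sole's underside. Body sides can be gripped across y at the middle. Front and back are equivalent for the goal
- tin: closed round metal tin, diameter 62 (rims 64), 54 high with a raised disc lid, 0.35 kg. Origin: centre of the underside, z up
- mitre: oak mitre block: a flat right-angled triangular slab 30 thick, long edge 130 (along its y), the two short edges 92, the square corner 65 from the long edge on +x; on it stands a round dark wooden grip knob, diameter 32, between 40 and 66 above the underside, on a thin stem, centred 22 from the long edge at (+22, 0). 0.25 kg. Origin: underside, middle of the long edge
- round_rest: the tin's rest: flat black rubber disc, diameter 116, 8 thick, fixed to the bench. Origin: centre of the underside (on the bench), the top is 8 above it
- long_rest: the plane's rest: flat black rubber rectangle, 200 long (its x) by 84 wide (its y), 8 thick, fixed. Origin: centre of the underside, the top is 8 above it
- corner_rest: the mitre block's rest: flat black rubber right-angled triangle, 8 thick, long edge 190 (along its y), square corner 95 from the long edge on +x, fixed. Origin: underside, middle of the long edge. The block's origin belongs 12.4 in from this edge, at (+12.4, 0), with the block's axes parallel to and pointing the same way as the rest's: an even 12 border then shows on all three sides
- spare_rest: the spare rest, empty at the start: flat black rubber square, 130 by 130, 8 thick, fixed. Origin: centre of the underside, the top is 8 above it
- hammer: bystander: hammer lying beyond the rests, about 300 long (along its x, head at +x). Origin: at bench height, within its length
- mug: bystander: white mug, diameter 80, 95 high, with a handle. Origin: centre of the underside
- tape: bystander: black tape measure, 75 by 70 by 40 high. Origin: centre of the underside

How it is judged:
At the end, for the whole second after the job is handed in: On the top of their own rests, upright, released, at rest: tin within 15 mm of centre; plane within 15 mm of centre and 0.2 rad of the length, either way round; mitre block within 13 mm each way and 0.2 rad of its even-bordered place, corner over corner (linear speed of each of plane, tin, mitre below 0.02 m/s and angular speed of each of plane, tin, mitre below 0.1 rad/s and angle between each of plane, tin, mitre's own z axis and vertical below 0.08 rad and height (world z) of plane between 0.005 and 0.011 m and height (world z) of tin between 0.005 and 0.011 m and height (world z) of mitre between 0.005 and 0.011 m and horizontal distance between tin and round_rest below 0.015 m and horizontal distance between plane and long_rest below 0.015 m and angle between the x axis of plane and the x axis of long_rest, either way round below 0.2 rad and x of mitre in the frame of corner_rest between -0.0006 and 0.0254 m and y of mitre in the frame of corner_rest between -0.013 and 0.013 m and angle between the x axis of mitre and the x axis of corner_rest, either way round below 0.2 rad); the robot touches nothing.
It fails at once if the hammer is pushed more than 30 mm (distance of hammer from where it was at the start of the episode above 0.03 m).
It fails at once if the mug is pushed more than 30 mm (distance of mug from where it was at the start of the episode above 0.03 m).
It fails at once if the tape measure is pushed more than 30 mm (distance of tape from where it was at the start of the episode above 0.03 m).
It also fails if it takes over 96 s, if anything falls off the work surface, if the arm or the gripper's body presses on something with over 40 N, if the wrist force passes 120 N, or if a joint passes its speed limit or range.

## Robot

A 6-joint arm with a two-finger parallel gripper is mounted at the origin on the work surface. World frame = base frame: x ahead of the robot, y to its left, z up, the work surface at z = 0. Lengths are in m, angles in rad, forces in N, time in s.
With the tool pointing down it reaches from about 0.325 to 0.775 m from the base axis. Payload 9.3 kg.
Tool frame: the origin (TCP) lies midway between the tips of the shut fingers; the grasp point (between the pads) lies 19 mm behind it; z points along the fingers, y is the line along which they close (so a half turn about z gives the same grasp; the last joint's range is limited). The gripper opens to 85 mm and grips with 20 to 120 N. Pads are 22 mm wide; open, the fingers measure 114 mm over their backs; the gripper's body (76 mm by 85 mm) begins 54 mm behind the grasp point. The pads swing forward as they close: fully open they stand 13 mm farther back than shut.
Start: joints at [-1.35, 0.259, 0.021, 1.334, 0, 1.418], TCP at [0.201, -0.512, 0.231] pointing down, gripper open.
Joint ranges: [-3.04, 3.04], [-0.91, 1.82], [-1.04, 1.36], [-1.92, 1.95], [-1.52, 1.45], [-3.14, 3.14]. Speed limits (rad/s): [2.22, 2.22, 2.79, 3.14, 3.14, 3.14].

## Interface

Orientations are given as a unit quaternion [w, x, y, z].
In Python, from plant import manip gives the robot as it stands.
- The arm moves only by the tool carry_out, never from a script. Its arguments are lists of equal length, an entry for each row: "rotation": the turn, a rotation vector about the tool's x, y, z in rad, a list of three; "dp": the shift along the tool's x, y, z in m, a list of three; "gripper": the opening in per cent of the stroke, from 0 (shut) to 100 (fully open). In form: {"rotation": [[wx, wy, wz], ...], "dp": [[tx, ty, tz], ...], "gripper": [gripper, ...]}. A call has 1 to 20 rows; each row is the pose to reach, as a shift and turn from the pose commanded when the call began, along the tool's axes at that moment; what a row does not reach only later rows make up. A row lasts 1/8 s, in which the tool goes at most 62.5 mm and 10.7 degrees, less where a joint would pass 70% of its speed; a pose out of reach is approached as far as the arm can. A call with a gripper value outside its range is refused whole. The fingers move at their own pace and stop on an object; the grip force is fixed at half the most. Time passes only in rows, so rows that repeat a pose let the fingers close. It gives the time, the measured TCP pose, the force, the opening and the grip force at its end, in the units of the state.
- manip.read_state(): the state, without advancing time (a new reading comes with each control period).
- manip.read_camera(name): name is "scene" or "top"; returns the picture (480x640x3 uint8, red, green, blue); there is no depth.
- manip.get_calibration(name): a dict with "vfov" (degrees; the focal length in pixels is half the picture's height over the tangent of half this angle, whatever the lens; pixels are square), "cx", "cy" (the principal point, pixels), "extrinsics" (4x4, takes a point from camera to world coordinates). Camera axes: x right, y down, z forward; pixel columns grow to the right and rows downward; lengths in m; the calibration is good to about 2 mm. A picture is of the moment at which its call begins. get_calibration takes no time and is no camera call.
- manip.hand_in(): hands the job in; it is judged then, once.
The state is a dict: "time_s": time; "qpos": joint angles; "dq": joint speeds; "tau": joint torques, N m; "tcp_pos": TCP position; "orientation": TCP orientation; "ft_force": force on the tool from outside, world axes, zero at the start; "moment": the same for the moment, N m; "width": finger opening in m; "grip_force": force on a finger pad.
Only numpy, scipy, OpenCV 4.12 (cv2) and the standard library are available. Lean on these libraries where they do the work, as an engineer would, in place of code of your own. Each camera call takes 0.05 s, during which the arm holds its last target. There are 200 camera calls.

## Working session

There is one attempt and no reset: what is moved stays moved. The work goes in short steps, Python scripts to look and compute and a tool call to move; the robot and the scene stay as the last step left them, time stands still between calls to the robot, and variables do not carry over. Pictures are saved under pics/ and viewed, at most 14 in all, crops included, and the job is handed in when it is done.

Besides the shell and the picture viewer there is one more tool, called after "Emit:" as a command line: name --argument value ..., lists and objects as JSON in quotes. carry_out: Moves the arm, as the interface text tells. Its arguments: {"type":"object","properties":{"rotation":{"type":"array","items":{"type":"array","items":{"type":"number"}}},"dp":{"type":"array","items":{"type":"array","items":{"type":"number"}}},"gripper":{"type":"array","items":{"type":"number"}}},"required":["rotation","dp","gripper"]}

```bash
mkdir -p pics
python3 - <<'E'
from plant import manip
import cv2,numpy as np
for n in("scene","top"):
    im=manip.read_camera(n); cv2.imwrite(f"pics/{n}0.png",im[...,::-1]); c=manip.get_calibration(n)
    print(n,c['vfov'],c['cx'],c['cy'],[k for k in c]); print(np.round(c['extrinsics'],3))
s=manip.read_state(); print(s['time_s'],s['tcp_pos'],s['orientation'],s['width'])
E
```

```text
scene 47.02995857275988 321.16873592460473 241.6351458096622 ['vfov', 'cx', 'cy', 'extrinsics']
[[ 0.768  0.362 -0.529  1.248]
 [ 0.641 -0.401  0.655 -0.82 ]
 [ 0.025 -0.842 -0.539  0.698]
 [ 0.     0.     0.     1.   ]]
top 56.512030125062296 324.5554425579119 243.58615432801807 ['vfov', 'cx', 'cy', 'extrinsics']
[[ 0.015 -0.994  0.107  0.458]
 [-1.    -0.017 -0.019  0.005]
 [ 0.02  -0.107 -0.994  1.197]
 [ 0.     0.     0.     1.   ]]
0.1 [ 0.20077746 -0.5117719   0.23073098] [-5.92566683e-04  9.82584390e-01  1.85815942e-01 -3.20788063e-05] 0.08525874656692926
```

View pics/top0.png

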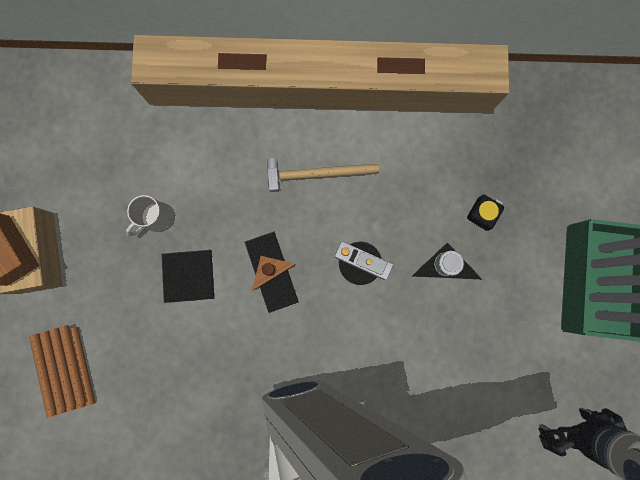

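View pics/scene0.png

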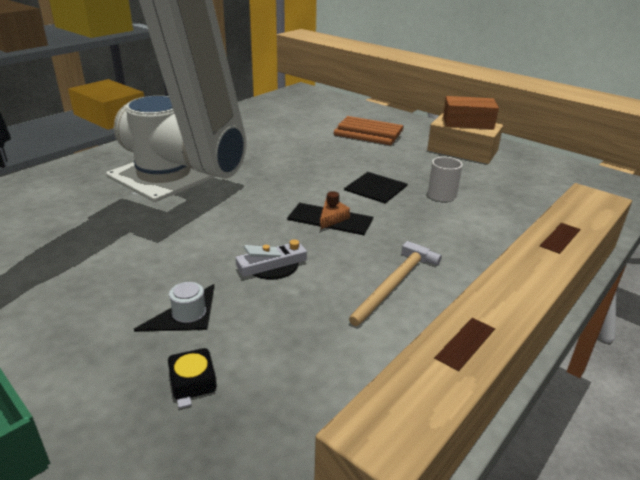

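The top view shows the spare square at (188,276), the long rest with the mitre block on it at (272,270), the round rest with the plane at (362,262), and the triangular rest with the tin at (450,263). The hammer, mug and tape lie beyond them.

```bash
cat > h.py <<'E'
import cv2,numpy as np
from plant import manip
class Cam:
    def __init__(s,n):
        c=manip.get_calibration(n); s.f=240/np.tan(np.radians(c['vfov'])/2); s.c=np.array([c['cx'],c['cy']]); s.E=np.array(c['extrinsics'])
    def ray(s,uv,z):
        uv=np.atleast_2d(np.asarray(uv,float)); d=np.c_[(uv-s.c)/s.f,np.ones(len(uv))]@s.E[:3,:3].T; o=s.E[:3,3]
        return (o+d*((z-o[2])/d[:,2])[:,None])[:,:2]
def blobs(mask,x0,y0,x1,y1,amin=30):
    m=np.zeros_like(mask); m[y0:y1,x0:x1]=mask[y0:y1,x0:x1]
    cs,_=cv2.findContours(m,cv2.RETR_EXTERNAL,cv2.CHAIN_APPROX_NONE)
    return sorted([c for c in cs if cv2.contourArea(c)>amin],key=cv2.contourArea)[::-1]
E
python3 - <<'E'
from h import *
im=cv2.imread('pics/top0.png'); hsv=cv2.cvtColor(im,cv2.COLOR_BGR2HSV); H,S,V=cv2.split(hsv)
c=Cam('top'); big=cv2.resize(im[225:320,230:490],None,fx=3,fy=3,interpolation=cv2.INTER_CUBIC); cv2.imwrite('pics/crop0.png',big)
np.set_printoptions(precision=4,suppress=True)
dark=((V<50)*255).astype(np.uint8)
R=dict(spare=(150,240,225,310),long=(235,225,310,320),round=(325,235,400,295),corner=(405,235,490,290))
for k,b in R.items():
    bs=blobs(dark,*b,5); pts=np.vstack(bs)[:,0]; w=c.ray(pts,.008).astype(np.float32)
    print(k,len(pts),end=' ')
    if k in('spare','long'): print(cv2.minAreaRect(w), cv2.boxPoints(cv2.minAreaRect(w)).tolist())
    elif k=='round': print(cv2.minEnclosingCircle(w))
    else: print(cv2.minEnclosingTriangle(w.reshape(-1,1,2)))
org=(((H<20)&(S>110)&(V>60))*255).astype(np.uint8)
p=blobs(org,*R['long'])[0]; w=c.ray(p[:,0],.038).astype(np.float32); print('mitre',cv2.minEnclosingTriangle(w.reshape(-1,1,2)))
for nm,b in(('plane',R['round']),('tin',(430,240,470,285))):
    l=((V>110)*255).astype(np.uint8); p=blobs(l,*b)
    print(nm,[cv2.contourArea(q) for q in p]); q=np.vstack(p)[:,0]
    z=.034 if nm=='plane' else .062
    w=c.ray(q,z).astype(np.float32); print(cv2.minAreaRect(w),cv2.boxPoints(cv2.minAreaRect(w)).tolist(),cv2.minEnclosingCircle(w))
print('V bench',V[300,330],V[276,188],V[262,452])
E
```

```text
spare 192 ((0.4946482181549072, 0.3432624340057373), (0.12835384905338287, 0.1308993250131607), 5.753103733062744) [[0.42423373460769653, 0.4019491970539093], [0.4373553395271301, 0.27170923352241516], [0.5650627017021179, 0.2845756709575653], [0.5519410967826843, 0.41481563448905945]]
long 241 ((0.509685218334198, 0.12314014881849289), (0.19785235822200775, 0.08359355479478836), 20.385936737060547) [[0.40239545702934265, 0.1278589516878128], [0.43151459097862244, 0.04950106516480446], [0.616974949836731, 0.11842134594917297], [0.5878558158874512, 0.19677923619747162]]
round 175 ((0.5362480878829956, -0.11272820085287094), 0.05732114240527153)
corner 197 (0.008878350257873535, array([[[ 0.5947, -0.3467]],

       [[ 0.4977, -0.4391]],

       [[ 0.5037, -0.2504]]], dtype=float32))
mitre (0.004486389458179474, array([[[0.5293, 0.0573]],

       [[0.4577, 0.169 ]],

       [[0.5501, 0.1503]]], dtype=float32))
plane [4366.0]
((0.5306459665298462, -0.11636307835578918), (0.15441997349262238, 0.19495142996311188), 0.8365283012390137) [[0.4520210921764374, -0.020024988800287247], [0.45486733317375183, -0.2149556577205658], [0.6092708110809326, -0.21270117163658142], [0.6064245700836182, -0.017770498991012573]] ((0.5306460857391357, -0.1163630560040474), 0.12444982677698135)
tin [863.0, 215.5]
((0.5385541319847107, -0.3372722268104553), (0.1009226068854332, 0.11551694571971893), 89.38903045654297) [[0.4802608788013458, -0.3871147632598877], [0.5957712531089783, -0.3883465528488159], [0.596847414970398, -0.28742969036102295], [0.4813370108604431, -0.2861979007720947]] ((0.5385541319847107, -0.3372722566127777), 0.07679670304059982)
V bench 128 36 176
```

View pics/crop0.png

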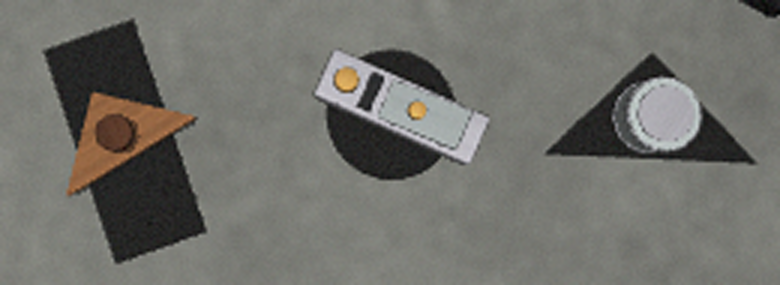

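```bash
cat >> h.py <<'E'
np.set_printoptions(precision=4,suppress=True)
def go(targets,ref=None):
    """targets: list of (x,y,z,psi_deg); prints tool-frame dp and rz from the present pose"""
    from scipy.spatial.transform import Rotation as R
    s=manip.read_state(); w,x,y,z=s['orientation']; T=R.from_quat([x,y,z,w]); psi=np.degrees(np.arctan2(*T.as_matrix()[1::-1,0]))
    print('t',s['time_s'],'tcp',np.array(s['tcp_pos']),'psi %.2f'%psi,'q',np.array(s['qpos']),'w %.4f'%s['width'])
    for t in targets:
        G=R.from_euler('z',t[3],degrees=True)*R.from_euler('x',180,degrees=True)
        d=T.inv().apply(np.array(t[:3])-s['tcp_pos']); print(t,'dp',d,'rot',(T.inv()*G).as_rotvec(),'rows>=',np.linalg.norm(d)/.0625)
E
python3 - <<'E'
from h import *
im=cv2.imread('pics/top0.png'); hsv=cv2.cvtColor(im,cv2.COLOR_BGR2HSV); H,S,V=cv2.split(hsv); c=Cam('top')
bright=((V>150)*255).astype(np.uint8)
pl=(((V>150)|((S>110)&(V>100)))*255).astype(np.uint8)
p=blobs(pl,325,235,400,295); print([cv2.contourArea(q) for q in p]); r=cv2.minAreaRect(c.ray(p[0][:,0],.034).astype(np.float32)); print('plane',r)
print('brass knob',c.ray([230+346/3,225+79/3],.055))
p=blobs(bright,425,240,470,285); print([cv2.contourArea(q) for q in p]); w=c.ray(p[0][:,0],.061).astype(np.float32); print('tin',cv2.minEnclosingCircle(w),w.mean(0),cv2.minAreaRect(w))
kn=((((H<20)&(S>80)&(V<90)&(V>25)))*255).astype(np.uint8)
p=blobs(kn,255,255,285,285); print([cv2.contourArea(q) for q in p]); w=c.ray(p[0][:,0],.073).astype(np.float32); print('knob',cv2.minEnclosingCircle(w))
E
```

```text
[852.0]
plane ((0.5418363809585571, -0.11938236653804779), (0.14676448702812195, 0.043739791959524155), 66.4065933227539)
brass knob [[ 0.5618 -0.0702]]
[406.0]
tin ((0.5372514724731445, -0.34073665738105774), 0.031025320291519165) [ 0.5365 -0.3411] ((0.5364811420440674, -0.3417564928531647), (0.0572829470038414, 0.060980916023254395), 45.012733459472656)
[119.5]
knob ((0.5103271007537842, 0.1245003417134285), 0.018270034343004227)
```

```bash
python3 -c "
from h import *
go([(.5418,-.1194,.12,66.4),(.5418,-.1194,.010,66.4)])"
```

```text
t 0.1 tcp [ 0.2008 -0.5118  0.2307] psi 21.42 q [-1.3496  0.2591  0.0208  1.3337 -0.      1.4182] w 0.0853
(0.5418, -0.1194, 0.12, 66.4) dp [ 0.4607 -0.2406  0.1111] rot [-0.0011 -0.0006 -0.7851] rows>= 8.504318765550176
(0.5418, -0.1194, 0.01, 66.4) dp [ 0.4607 -0.2405  0.2211] rot [-0.0011 -0.0006 -0.7851] rows>= 9.036448779534041
```

Emit:
carry_out --rotation '[[0,0,-0.785],[0,0,-0.785],[0,0,-0.785],[0,0,-0.785],[0,0,-0.785],[0,0,-0.785],[0,0,-0.785],[0,0,-0.785],[0,0,-0.785],[0,0,-0.785],[0,0,-0.785],[0,0,-0.785],[0,0,-0.785],[0,0,-0.785],[0,0,-0.785]]' --dp '[[0.461,-0.2405,0.111],[0.461,-0.2405,0.111],[0.461,-0.2405,0.111],[0.461,-0.2405,0.111],[0.461,-0.2405,0.111],[0.461,-0.2405,0.111],[0.461,-0.2405,0.111],[0.461,-0.2405,0.111],[0.461,-0.2405,0.111],[0.461,-0.2405,0.111],[0.461,-0.2405,0.111],[0.461,-0.2405,0.111],[0.461,-0.2405,0.111],[0.461,-0.2405,0.111],[0.461,-0.2405,0.111]]' --gripper '[100,100,100,100,100,100,100,100,100,100,100,100,100,100,100]'

```text
time_s: 1.98
tcp_pos: [0.5421, -0.1201, 0.1204]
orientation: [0.0, 0.837, 0.547, 0.0]
ft_force: [0.1, 1.1, 0.6]
width: 0.0854
grip_force: 0.0
```

```bash
python3 -c "
from h import *
go([(.5418,-.1194,.010,66.4)])"
```

```text
t 1.975 tcp [ 0.5421 -0.1201  0.1204] psi 66.37 q [-0.3691  0.3222 -0.1779  1.0705  0.      1.6142] w 0.0854
(0.5418, -0.1194, 0.01, 66.4) dp [ 0.0005 -0.0006  0.1104] rot [ 0.0002 -0.     -0.0006] rows>= 1.7665570722519577
```

Emit:
carry_out --rotation '[[0,0,0],[0,0,0],[0,0,0],[0,0,0],[0,0,0],[0,0,0],[0,0,0],[0,0,0],[0,0,0],[0,0,0],[0,0,0]]' --dp '[[0,0,0.04],[0,0,0.08],[0,0,0.1],[0,0,0.11],[0,0,0.11],[0,0,0.11],[0,0,0.11],[0,0,0.11],[0,0,0.11],[0,0,0.11],[0,0,0.11]]' --gripper '[100,100,100,100,100,40,40,40,40,40,40]'

```text
time_s: 3.35
tcp_pos: [0.5428, -0.12, 0.0114]
orientation: [0.001, 0.837, 0.548, 0.001]
ft_force: [-0.4, -0.0, 5.8]
width: 0.0448
grip_force: 62.2
```

Emit:
carry_out --rotation '[[0,0,0],[0,0,0],[0,0,0],[0,0,0]]' --dp '[[0,0,-0.02],[0,0,-0.06],[0,0,-0.1],[0,0,-0.1]]' --gripper '[40,40,40,40]'

```text
time_s: 3.85
tcp_pos: [0.5434, -0.1202, 0.1127]
orientation: [0.002, 0.837, 0.548, 0.001]
ft_force: [-0.3, 0.2, -8.7]
width: 0.0446
grip_force: 64.6
```

```bash
python3 -c "
from h import *
go([(.4946,.3433,.11,95.7),(.4946,.3433,.013,95.7)])"
```

```text
t 3.85 tcp [ 0.5434 -0.1202  0.1127] psi 66.40 q [-0.3685  0.3271 -0.1919  1.0469 -0.      1.6142] w 0.0446
(0.4946, 0.3433, 0.11, 95.7) dp [ 0.4052 -0.2303  0.0016] rot [ 0.0048  0.0011 -0.5114] rows>= 7.457710438739136
(0.4946, 0.3433, 0.013, 95.7) dp [ 0.4052 -0.2308  0.0986] rot [ 0.0048  0.0011 -0.5114] rows>= 7.6261462968828235
```

Emit:
carry_out --rotation '[[0,0,-0.05],[0,0,-0.1],[0,0,-0.16],[0,0,-0.22],[0,0,-0.28],[0,0,-0.34],[0,0,-0.4],[0,0,-0.46],[0,0,-0.51],[0,0,-0.51],[0,0,-0.51],[0,0,-0.51]]' --dp '[[0.03,-0.017,0],[0.07,-0.04,0],[0.12,-0.068,0],[0.17,-0.097,0],[0.22,-0.125,0],[0.27,-0.154,0],[0.32,-0.182,0],[0.36,-0.205,0],[0.39,-0.222,0],[0.405,-0.23,0],[0.405,-0.23,0],[0.405,-0.23,0]]' --gripper '[40,40,40,40,40,40,40,40,40,40,40,40]'

```text
time_s: 5.35
tcp_pos: [0.4934, 0.3424, 0.1095]
orientation: [-0.0, 0.672, 0.741, -0.001]
ft_force: [-0.3, 0.9, -6.9]
width: 0.0449
grip_force: 64.3
```

```bash
python3 -c "
from h import *
go([(.4946,.3433,.013,95.7)])"
```

```text
t 5.35 tcp [0.4934 0.3424 0.1095] psi 95.55 q [ 0.4672  0.4027 -0.0817  1.088  -0.0004  1.9411] w 0.0449
(0.4946, 0.3433, 0.013, 95.7) dp [0.0009 0.0014 0.0965] rot [-0.0013  0.001  -0.0026] rows>= 1.5434661188669971
```

Emit:
carry_out --rotation '[[0,0,0],[0,0,0],[0,0,0],[0,0,0],[0,0,0],[0,0,0],[0,0,0],[0,0,0],[0,0,0],[0,0,0],[0,0,0],[0,0,0]]' --dp '[[0.001,0.001,0.04],[0.001,0.001,0.075],[0.001,0.001,0.09],[0.001,0.001,0.097],[0.001,0.001,0.097],[0.001,0.001,0.097],[0.001,0.001,0.097],[0.001,0.001,0.097],[0.001,0.001,0.08],[0.001,0.001,0.04],[0.001,0.001,0],[0.001,0.001,0]]' --gripper '[40,40,40,40,40,100,100,100,100,100,100,100]'

```text
time_s: 6.85
tcp_pos: [0.4961, 0.3454, 0.1139]
orientation: [0.001, 0.672, 0.741, 0.003]
ft_force: [-0.6, 1.1, -0.8]
width: 0.0853
grip_force: 0.0
```

```bash
python3 -c "
from h import *
go([(.537,-.341,.12,66),(.537,-.341,.010,66)])"
```

```text
t 6.85 tcp [0.4961 0.3454 0.1139] psi 95.63 q [ 0.4695  0.4009 -0.0725  1.091  -0.      1.9421] w 0.0853
(0.537, -0.341, 0.12, 66) dp [-0.6871 -0.0265 -0.0078] rot [ 0.0053 -0.0039  0.5171] rows>= 11.003011361242077
(0.537, -0.341, 0.01, 66) dp [-0.6874 -0.0272  0.1022] rot [ 0.0053 -0.0039  0.5171] rows>= 11.12756892843058
```

Emit:
carry_out --rotation '[[0,0,0.05],[0,0,0.1],[0,0,0.15],[0,0,0.2],[0,0,0.25],[0,0,0.3],[0,0,0.35],[0,0,0.4],[0,0,0.45],[0,0,0.5],[0,0,0.517],[0,0,0.517],[0,0,0.517],[0,0,0.517],[0,0,0.517]]' --dp '[[-0.04,-0.001,-0.01],[-0.1,-0.003,-0.01],[-0.16,-0.006,-0.01],[-0.22,-0.008,-0.01],[-0.28,-0.01,-0.01],[-0.34,-0.013,-0.01],[-0.4,-0.015,-0.01],[-0.46,-0.018,-0.01],[-0.52,-0.02,-0.01],[-0.58,-0.022,-0.01],[-0.64,-0.024,-0.01],[-0.67,-0.026,-0.01],[-0.687,-0.0265,-0.01],[-0.687,-0.0265,-0.008],[-0.687,-0.0265,-0.008]]' --gripper '[100,100,100,100,100,100,100,100,100,100,100,100,100,100,100]'

```text
time_s: 8.72
tcp_pos: [0.5353, -0.3403, 0.118]
orientation: [-0.001, 0.838, 0.545, -0.0]
ft_force: [-0.4, 0.3, 0.6]
width: 0.0853
grip_force: 0.0
```

```bash
python3 -c "
from h import *
go([(.537,-.341,.010,66)])"
```

```text
t 8.725 tcp [ 0.5353 -0.3403  0.118 ] psi 66.05 q [-0.6986  0.4509  0.021   1.1419  0.0002  1.2901] w 0.0853
(0.537, -0.341, 0.01, 66) dp [0.     0.0019 0.108 ] rot [-0.0009 -0.0005  0.0009] rows>= 1.7278305777726426
```

Emit:
carry_out --rotation '[[0,0,0],[0,0,0],[0,0,0],[0,0,0],[0,0,0],[0,0,0],[0,0,0],[0,0,0],[0,0,0],[0,0,0],[0,0,0],[0,0,0],[0,0,0]]' --dp '[[0,0.001,0.03],[0,0.001,0.07],[0,0.001,0.095],[0,0.001,0.105],[0,0.001,0.105],[0,0.001,0.105],[0,0.001,0.105],[0,0.001,0.105],[0,0.001,0.105],[0,0.001,0.09],[0,0.001,0.045],[0,0.001,0],[0,0.001,0]]' --gripper '[100,100,100,100,100,60,60,60,60,60,60,60,60]'

```text
time_s: 10.35
tcp_pos: [0.5376, -0.3433, 0.1229]
orientation: [0.003, 0.839, 0.545, 0.001]
ft_force: [0.3, 0.6, -4.1]
width: 0.0607
grip_force: 67.3
```

```bash
python3 -c "
from h import *
go([(.5362,-.1127,.12,66),(.5362,-.1127,.015,66)])"
```

```text
t 10.35 tcp [ 0.5376 -0.3433  0.1229] psi 65.99 q [-0.6998  0.4488  0.0305  1.1455 -0.0001  1.29  ] w 0.0607
(0.5362, -0.1127, 0.12, 66) dp [ 0.2101 -0.0951  0.0018] rot [ 0.0067  0.002  -0.0001] rows>= 3.6906188680458825
(0.5362, -0.1127, 0.015, 66) dp [ 0.2103 -0.0958  0.1068] rot [ 0.0067  0.002  -0.0001] rows>= 4.074093116961858
```

Emit:
carry_out --rotation '[[0,0,0],[0,0,0],[0,0,0],[0,0,0],[0,0,0],[0,0,0],[0,0,0],[0,0,0],[0,0,0]]' --dp '[[0.03,-0.014,0],[0.07,-0.032,0],[0.11,-0.05,0],[0.15,-0.068,0],[0.18,-0.082,0],[0.2,-0.091,0],[0.209,-0.095,0],[0.209,-0.095,0],[0.209,-0.095,0]]' --gripper '[60,60,60,60,60,60,60,60,60]'

```text
time_s: 11.48
tcp_pos: [0.5347, -0.1135, 0.1182]
orientation: [0.0, 0.839, 0.544, -0.0]
ft_force: [-0.7, 0.3, -4.6]
width: 0.0609
grip_force: 67.2
```

```bash
python3 -c "
from h import *
go([(.5362,-.1127,.014,66)])"
```

```text
t 11.475 tcp [ 0.5347 -0.1135  0.1182] psi 65.94 q [-0.3627  0.3102 -0.2021  1.0584 -0.0003  1.628 ] w 0.0609
(0.5362, -0.1127, 0.014, 66) dp [0.0014 0.0011 0.1042] rot [ 0.0001  0.0003 -0.001 ] rows>= 1.666991722721233
```

Emit:
carry_out --rotation '[[0,0,0],[0,0,0],[0,0,0],[0,0,0],[0,0,0],[0,0,0],[0,0,0],[0,0,0],[0,0,0],[0,0,0],[0,0,0],[0,0,0]]' --dp '[[0.001,0.001,0.03],[0.001,0.001,0.07],[0.001,0.001,0.095],[0.001,0.001,0.104],[0.001,0.001,0.104],[0.001,0.001,0.104],[0.001,0.001,0.104],[0.001,0.001,0.104],[0.001,0.001,0.095],[0.001,0.001,0.05],[0.001,0.001,0],[0.001,0.001,0]]' --gripper '[60,60,60,60,60,60,100,100,100,100,100,100]'

```text
time_s: 12.98
tcp_pos: [0.5379, -0.1128, 0.1227]
orientation: [0.003, 0.839, 0.545, 0.002]
ft_force: [-0.3, -0.2, -0.2]
width: 0.0853
grip_force: 0.0
```

```bash
python3 -c "
from h import *
go([(.5105,.1248,.12,66),(.5105,.1248,.043,66)])"
```

```text
t 12.975 tcp [ 0.5379 -0.1128  0.1227] psi 66.00 q [-0.3594  0.3071 -0.1943  1.0618  0.0001  1.6302] w 0.0853
(0.5105, 0.1248, 0.12, 66) dp [ 0.2059 -0.1217  0.0019] rot [ 0.0076 -0.0005  0.0001] rows>= 3.8267449882594997
(0.5105, 0.1248, 0.043, 66) dp [ 0.2058 -0.1223  0.0789] rot [ 0.0076 -0.0005  0.0001] rows>= 4.033238369210162
```

Emit:
carry_out --rotation '[[0,0,0],[0,0,0],[0,0,0],[0,0,0],[0,0,0],[0,0,0],[0,0,0],[0,0,0],[0,0,0]]' --dp '[[0.03,-0.018,0],[0.08,-0.047,0],[0.13,-0.077,0],[0.17,-0.1,0],[0.19,-0.112,0],[0.206,-0.121,0],[0.206,-0.121,0],[0.206,-0.121,0],[0.206,-0.121,0]]' --gripper '[100,100,100,100,100,100,100,100,100]'

```text
time_s: 14.1
tcp_pos: [0.5093, 0.1245, 0.1182]
orientation: [0.0, 0.839, 0.544, -0.0]
ft_force: [-0.9, 0.1, -0.0]
width: 0.0855
grip_force: 0.0
```

```bash
python3 -c "
from h import *
go([(.5105,.1248,.043,66)])"
```

```text
t 14.1 tcp [0.5093 0.1245 0.1182] psi 65.93 q [ 0.0797  0.2751 -0.2536  1.0422 -0.0001  2.0706] w 0.0855
(0.5105, 0.1248, 0.043, 66) dp [0.0008 0.001  0.0752] rot [-0.      0.0002 -0.0013] rows>= 1.203038326569106
```

Emit:
carry_out --rotation '[[0,0,0],[0,0,0],[0,0,0],[0,0,0],[0,0,0],[0,0,0],[0,0,0],[0,0,0],[0,0,0],[0,0,0],[0,0,0],[0,0,0],[0,0,0],[0,0,0]]' --dp '[[0.001,0.001,0.03],[0.001,0.001,0.06],[0.001,0.001,0.075],[0.001,0.001,0.075],[0.001,0.001,0.075],[0.001,0.001,0.075],[0.001,0.001,0.075],[0.001,0.001,0.075],[0.001,0.001,0.075],[0.001,0.001,0.06],[0.001,0.001,0.02],[0.001,0.001,-0.02],[0.001,0.001,-0.03],[0.001,0.001,-0.03]]' --gripper '[100,100,100,100,25,25,25,25,25,25,25,25,25,25]'

```text
time_s: 15.85
tcp_pos: [0.5104, 0.1258, 0.1486]
orientation: [0.0, 0.839, 0.545, 0.0]
ft_force: [-0.0, -0.3, -2.5]
width: 0.0304
grip_force: 59.7
```

Run:
```python
from h import *
im=manip.read_camera('top')[...,::-1].copy()
cv2.imwrite('pics/top1.png',im); cv2.imwrite('pics/crop1.png',cv2.resize(im[215:325,150:490],None,fx=2.3,fy=2.3,interpolation=cv2.INTER_CUBIC))
go([(.5351,-.3458,.14,31.2),(.5351,-.3458,.044,31.2)])
```

```text
t 15.9 tcp [0.5099 0.1258 0.1476] psi 65.99 q [ 0.0819  0.2564 -0.1995  1.1159  0.      2.0717] w 0.0305
(0.5351, -0.3458, 0.14, 31.2) dp [-0.4205  0.2148  0.0076] rot [-0.0006  0.0007  0.6072] rows>= 7.556719127107639
(0.5351, -0.3458, 0.044, 31.2) dp [-0.4205  0.2149  0.1036] rot [-0.0006  0.0007  0.6072] rows>= 7.735529744959701
```

View pics/crop1.png

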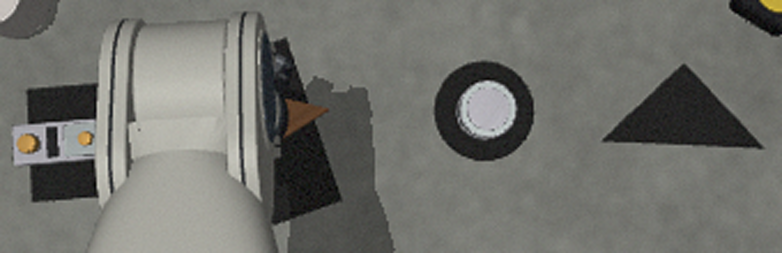

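The tin stands on the round rest at crop (486,109), the plane is on the spare square, and the triangular rest is clear. The arm holds the mitre block, whose one visible tip is at crop (328,110).

Run:
```python
from h import *
im=cv2.imread('pics/top1.png'); V=im.max(2); c=Cam('top')
d=((V<50)*255).astype(np.uint8); p=blobs(d,405,235,490,290)[0]; T=cv2.minEnclosingTriangle(c.ray(p[:,0],.008).astype(np.float32).reshape(-1,1,2))[1][:,0]
T=T[np.argsort(T[:,0])][::-1]; A=T[0]; B,C=sorted(T[1:],key=lambda v:v[1]); m=(B+C)/2; y=(C-B)/np.linalg.norm(C-B); x=np.array([y[1],-y[0]])
print(A,B,C,np.linalg.norm(C-B),'ang',np.degrees(np.arctan2(x[1],x[0])),'depth',(A-m)@x,'skew',(A-m)@y,'knob target',A-x*(.095-.0344),m+.0344*x)
tip=c.ray([292.6,262.8],.143)[0]; k=np.array([.5099,.1258]); v=tip-k; print('tip',tip,np.linalg.norm(v),'mitre x ang',np.degrees(np.arctan2(v[1],v[0]))-np.degrees(np.arctan2(-65,-22)))
l=((V>150)*255).astype(np.uint8); q=blobs(l,340,240,385,290)[0]; print('tin',cv2.minEnclosingCircle(c.ray(q[:,0],.061).astype(np.float32)))
```

```text
[ 0.5952 -0.3472] [ 0.4977 -0.4389] [ 0.5037 -0.2504] 0.1885309 ang -1.8285719 depth 0.094512984 skew 0.00050751003 knob target [ 0.5346 -0.3452] [ 0.5351 -0.3458]
tip [0.5246 0.0598] 0.06757746402932926 mitre x ang 31.255903393285436
tin ((0.5349045395851135, -0.11163366585969925), 0.030980587005615234)
```

Emit:
carry_out --rotation '[[0,0,0.04],[0,0,0.1],[0,0,0.16],[0,0,0.22],[0,0,0.28],[0,0,0.34],[0,0,0.4],[0,0,0.46],[0,0,0.52],[0,0,0.57],[0,0,0.598],[0,0,0.598],[0,0,0.598]]' --dp '[[-0.03,0.015,0.004],[-0.07,0.036,0.004],[-0.12,0.061,0.004],[-0.17,0.087,0.004],[-0.22,0.112,0.004],[-0.27,0.138,0.004],[-0.32,0.163,0.004],[-0.36,0.184,0.004],[-0.39,0.199,0.004],[-0.41,0.209,0.004],[-0.42,0.215,0.004],[-0.42,0.215,0.004],[-0.42,0.215,0.004]]' --gripper '[25,25,25,25,25,25,25,25,25,25,25,25,25]'

```text
time_s: 17.52
tcp_pos: [0.536, -0.3442, 0.1443]
orientation: [-0.0, 0.962, 0.274, -0.0]
ft_force: [-1.2, 0.3, -1.4]
width: 0.0305
grip_force: 59.7
```

Run:
```python
from h import *
im=manip.read_camera('scene')[...,::-1].copy()
cv2.imwrite('pics/sc1.png',cv2.resize(im[180:380,80:380],None,fx=2.5,fy=2.5))
go([(.535,-.3455,.046,31.7)])
```

```text
t 17.575 tcp [ 0.5361 -0.3442  0.1444] psi 31.82 q [-0.7024  0.4404  0.0734  1.2039  0.0002  1.8837] w 0.0301
(0.535, -0.3455, 0.046, 31.7) dp [-0.0016  0.0006  0.0984] rot [-0.0002 -0.0001  0.0021] rows>= 1.575152813951724
```

View pics/sc1.png

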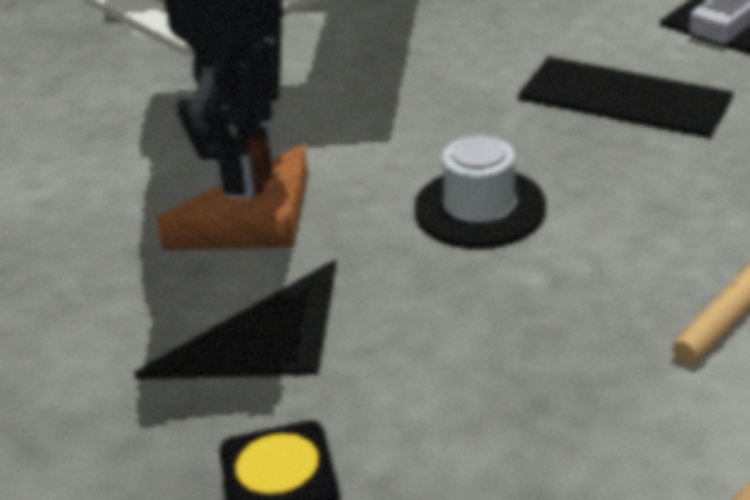

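The mitre block hangs level above the triangular rest with its corners matching the rest's, and the tin stands upright on the round rest. I'll lower the block.

Emit:
carry_out --rotation '[[0,0,0],[0,0,0],[0,0,0],[0,0,0],[0,0,0],[0,0,0],[0,0,0],[0,0,0],[0,0,0],[0,0,0],[0,0,0],[0,0,0]]' --dp '[[-0.002,0,0.03],[-0.002,0,0.07],[-0.002,0,0.092],[-0.002,0,0.1],[-0.002,0,0.1],[-0.002,0,0.1],[-0.002,0,0.1],[-0.002,0,0.1],[-0.002,0,0.09],[-0.002,0,0.05],[-0.002,0,0],[-0.002,0,0]]' --gripper '[25,25,25,25,25,25,70,70,100,100,100,100]'

```text
time_s: 19.08
tcp_pos: [0.5358, -0.3477, 0.1494]
orientation: [0.003, 0.962, 0.273, 0.002]
ft_force: [0.3, -0.0, -0.3]
width: 0.085
grip_force: 0.0
```

Run:
```python
from h import *
im=cv2.imread('pics/top1.png'); hsv=cv2.cvtColor(im,cv2.COLOR_BGR2HSV);V=hsv[...,2]; c=Cam('top')
print('plane visible brass', [c.ray([150+u/2.3,215+v/2.3],.055)[0] for u,v in((28,143),(86,138))])
go([(.4946,.3433,.14,180+92)])
```

```text
plane visible brass [array([0.4884, 0.3935]), array([0.4949, 0.3303])]
t 19.075 tcp [ 0.5358 -0.3477  0.1494] psi 31.73 q [-0.7069  0.4354  0.078   1.2054  0.      1.8809] w 0.0850
(0.4946, 0.3433, 0.14, 272) dp [ 0.3283 -0.6095  0.0055] rot [ 0.0021 -0.0094  2.0897] rows>= 11.076685739927221
```

Emit:
carry_out --rotation '[[0,0,-0.06],[0,0,-0.15],[0,0,-0.25],[0,0,-0.35],[0,0,-0.45],[0,0,-0.55],[0,0,-0.65],[0,0,-0.75],[0,0,-0.85],[0,0,-0.95],[0,0,-1.05],[0,0,-1.115],[0,0,-1.115],[0,0,-1.115],[0,0,-1.115],[0,0,-1.115]]' --dp '[[0.015,-0.03,0.002],[0.04,-0.08,0.002],[0.07,-0.13,0.002],[0.1,-0.185,0.002],[0.13,-0.24,0.002],[0.16,-0.295,0.002],[0.19,-0.35,0.002],[0.22,-0.41,0.002],[0.25,-0.465,0.002],[0.28,-0.52,0.002],[0.305,-0.565,0.002],[0.32,-0.595,0.002],[0.328,-0.61,0.002],[0.328,-0.61,0.002],[0.328,-0.61,0.002],[0.328,-0.61,0.002]]' --gripper '[100,100,100,100,100,100,100,100,100,100,100,100,100,100,100,100]'

```text
time_s: 21.08
tcp_pos: [0.4928, 0.3437, 0.1424]
orientation: [0.0, 0.672, 0.74, -0.0]
ft_force: [-0.5, 0.1, 0.2]
width: 0.0852
grip_force: 0.0
```

Run:
```python
from h import *
im=manip.read_camera('top')[...,::-1].copy()
cv2.imwrite('pics/top2.png',im); cv2.imwrite('pics/crop2.png',cv2.resize(im[215:325,150:490],None,fx=2.3,fy=2.3,interpolation=cv2.INTER_CUBIC))
go([(.4945,.3428,.0115,95.7)])
```

```text
t 21.125 tcp [0.4928 0.3439 0.1425] psi 95.51 q [ 0.4697  0.3815 -0.0267  1.1623 -0.0001  1.9444] w 0.0856
(0.4945, 0.3428, 0.0115, 95.7) dp [-0.0012  0.0016  0.131 ] rot [ 0.0003  0.     -0.0034] rows>= 2.0964613928851286
```

View pics/crop2.png

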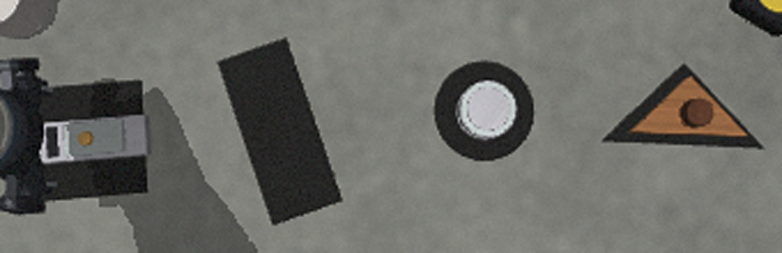

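The mitre block sits on its rest with an even border (knob at crop (697,112)) and the tin is centred. The long rest is empty and fully visible, and the plane lies under the gripper. I'll grasp the plane.

Emit:
carry_out --rotation '[[0,0,0],[0,0,0],[0,0,0],[0,0,0],[0,0,0],[0,0,0],[0,0,0],[0,0,0],[0,0,0],[0,0,0],[0,0,0],[0,0,0],[0,0,0],[0,0,0]]' --dp '[[-0.001,0.001,0.04],[-0.001,0.001,0.09],[-0.001,0.001,0.12],[-0.001,0.001,0.13],[-0.001,0.001,0.13],[-0.001,0.001,0.13],[-0.001,0.001,0.13],[-0.001,0.001,0.13],[-0.001,0.001,0.13],[-0.001,0.001,0.13],[-0.001,0.001,0.12],[-0.001,0.001,0.08],[-0.001,0.001,0.04],[-0.001,0.001,0.04]]' --gripper '[100,100,100,100,100,40,40,40,40,40,40,40,40,40]'

```text
time_s: 22.88
tcp_pos: [0.4947, 0.3448, 0.1052]
orientation: [0.001, 0.672, 0.741, 0.002]
ft_force: [0.3, 0.8, -7.3]
width: 0.045
grip_force: 64.3
```

Run:
```python
from h import *
im=cv2.imread('pics/top2.png'); hsv=cv2.cvtColor(im,cv2.COLOR_BGR2HSV);H,S,V=cv2.split(hsv); c=Cam('top')
d=((V<50)*255).astype(np.uint8); p=blobs(d,235,225,310,320)[0]; r=cv2.minAreaRect(c.ray(p[:,0],.008).astype(np.float32)); print('long',r)
o=(((H<20)&(S>110)&(V>40))*255).astype(np.uint8); p=blobs(o,405,235,490,290)[0]; T=cv2.minEnclosingTriangle(c.ray(p[:,0],.038).astype(np.float32).reshape(-1,1,2))[1][:,0]
T=T[np.argsort(T[:,0])][::-1]; A=T[0]; B,C=sorted(T[1:],key=lambda v:v[1]); m=(B+C)/2; y=(C-B)/np.linalg.norm(C-B); print('mitre',A,B,C,'ang',np.degrees(np.arctan2(-y[0],y[1])))
a=np.radians(-1.83); x0=np.array([np.cos(a),np.sin(a)]); y0=np.array([-x0[1],x0[0]]); M=np.array([.5007,-.34465])
print('in rest frame (edge mid)',(m-M)@x0,(m-M)@y0,'corner', (A-M)@x0,(A-M)@y0)
x,y=r[0]
go([(x,y,.11,20.3)])
```

```text
long ((0.5089941024780273, 0.12348455935716629), (0.19891056418418884, 0.08279143273830414), 20.383588790893555)
mitre [ 0.5804 -0.3451] [ 0.5094 -0.4106] [ 0.5116 -0.2712] ang -0.8883331
in rest frame (edge mid) 0.009702132933748093 0.0040655641443021065 corner 0.0797106024160206 0.0020979710865173294
t 22.875 tcp [0.4947 0.3448 0.1052] psi 95.62 q [ 0.4695  0.4052 -0.0891  1.0713  0.      1.9422] w 0.0450
(0.5089941024780273, 0.12348455935716629, 0.11, 20.3) dp [-0.2216 -0.0075 -0.0052] rot [ 0.0028 -0.0048  1.3146] rows>= 3.548787194203282
```

Emit:
carry_out --rotation '[[0,0,0.08],[0,0,0.2],[0,0,0.33],[0,0,0.46],[0,0,0.6],[0,0,0.74],[0,0,0.88],[0,0,1.02],[0,0,1.15],[0,0,1.25],[0,0,1.315],[0,0,1.315],[0,0,1.315]]' --dp '[[-0.01,0,-0.005],[-0.03,-0.001,-0.005],[-0.05,-0.002,-0.005],[-0.075,-0.002,-0.005],[-0.1,-0.003,-0.005],[-0.125,-0.004,-0.005],[-0.15,-0.005,-0.005],[-0.175,-0.006,-0.005],[-0.195,-0.006,-0.005],[-0.21,-0.007,-0.005],[-0.221,-0.0075,-0.005],[-0.221,-0.0075,-0.005],[-0.221,-0.0075,-0.005]]' --gripper '[40,40,40,40,40,40,40,40,40,40,40,40,40]'

```text
time_s: 24.5
tcp_pos: [0.5071, 0.1236, 0.1065]
orientation: [-0.0, 0.984, 0.177, -0.001]
ft_force: [-0.1, 0.5, -6.9]
width: 0.0448
grip_force: 64.2
```

Run:
```python
from h import *
go([(.5093,.1233,.013,20.4)])
```

```text
t 24.5 tcp [0.5071 0.1236 0.1065] psi 20.35 q [ 0.0781  0.2815 -0.2772  1.0136  0.0002  2.8645] w 0.0448
(0.5093, 0.1233, 0.013, 20.4) dp [0.002  0.0011 0.0935] rot [-0.0006  0.0013 -0.0008] rows>= 1.495765469045857
```

Now I'll lower it, release, lift, and swing back clear of the view.

Emit:
carry_out --rotation '[[0,0,0],[0,0,0],[0,0,0],[0,0,0],[0,0,0],[0,0,0],[0,0,0],[0,0,0],[0,0,0],[0,0,0],[0,0,0],[0,0,0]]' --dp '[[0.002,0.001,0.03],[0.002,0.001,0.065],[0.002,0.001,0.086],[0.002,0.001,0.094],[0.002,0.001,0.094],[0.002,0.001,0.094],[0.002,0.001,0.094],[0.002,0.001,0.094],[0.002,0.001,0.085],[0.002,0.001,0.045],[0.002,0.001,0],[0.002,0.001,-0.04]]' --gripper '[40,40,40,40,40,40,100,100,100,100,100,100]'

```text
time_s: 26.0
tcp_pos: [0.5101, 0.1231, 0.1497]
orientation: [0.0, 0.984, 0.176, 0.001]
ft_force: [0.0, -1.2, -0.8]
width: 0.0853
grip_force: 0.0
```

Run:
```python
from h import *
go([(.38,.34,.2,60)])
```

```text
t 26.0 tcp [0.5101 0.1231 0.1497] psi 20.27 q [ 0.0768  0.2527 -0.199   1.1177 -0.      2.8646] w 0.0853
(0.38, 0.34, 0.2, 60) dp [-0.0468 -0.2485 -0.0505] rot [ 0.0009 -0.0012 -0.6934] rows>= 4.125917399334474
```

Emit:
carry_out --rotation '[[0,0,-0.05],[0,0,-0.15],[0,0,-0.28],[0,0,-0.4],[0,0,-0.53],[0,0,-0.65],[0,0,-0.69],[0,0,-0.69],[0,0,-0.69],[0,0,-0.69]]' --dp '[[-0.004,-0.02,-0.03],[-0.01,-0.06,-0.05],[-0.02,-0.1,-0.05],[-0.026,-0.14,-0.05],[-0.034,-0.18,-0.05],[-0.04,-0.22,-0.05],[-0.047,-0.248,-0.05],[-0.047,-0.248,-0.05],[-0.047,-0.248,-0.05],[-0.047,-0.248,-0.05]]' --gripper '[100,100,100,100,100,100,100,100,100,100]'

```text
time_s: 27.25
tcp_pos: [0.3804, 0.3388, 0.1975]
orientation: [0.0, 0.867, 0.498, 0.0]
ft_force: [0.3, 0.2, 0.4]
width: 0.0854
grip_force: 0.0
```

Run:
```python
from h import *
im=manip.read_camera('top')[...,::-1].copy(); hsv=cv2.cvtColor(im,cv2.COLOR_BGR2HSV);H,S,V=cv2.split(hsv); c=Cam('top')
cv2.imwrite('pics/crop3.png',cv2.resize(im[140:325,150:510],None,fx=2.1,fy=2.1,interpolation=cv2.INTER_CUBIC))
pl=(((V>150)|((S>110)&(V>100)))*255).astype(np.uint8); p=blobs(pl,235,225,310,320)[0]
print('plane',cv2.minAreaRect(c.ray(p[:,0],.034).astype(np.float32)))
q=blobs(pl,340,240,385,290)[0]; print('tin',cv2.minEnclosingCircle(c.ray(q[:,0],.061).astype(np.float32)))
```

```text
plane ((0.5098033547401428, 0.12377075105905533), (0.1476772576570511, 0.0440153144299984), 20.478679656982422)
tin ((0.5345807075500488, -0.11165738105773926), 0.031156310811638832)
```

View pics/crop3.png

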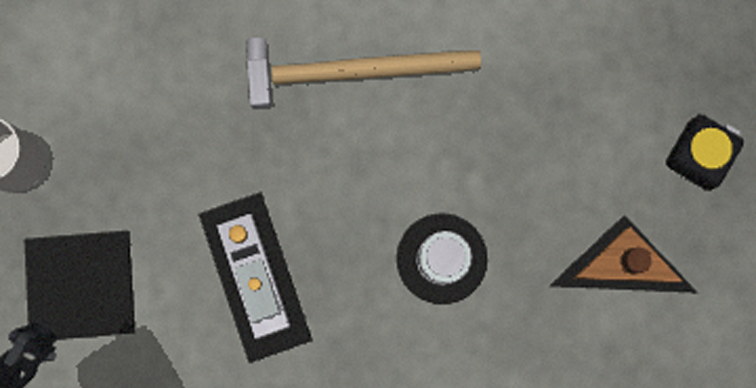

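The plane (crop (253,277)), the tin (443,258) and the mitre block (630,255) are all on their own rests within about 4 mm. The gripper is clear and the bystanders have not moved.

```bash
python3 -c "
from plant import manip
print(manip.hand_in())"
```

```text
the job is handed in; nothing more can be done
None
```

The plane, tin and mitre block are each on their own rest, within about 4 mm and 1° of the target by the last camera measurements, and the job was handed in at about 27 s; no verdict came back.

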